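# Wind the serviced clock with its crank key

### The arm

A 6-joint arm with a two-finger parallel gripper is mounted at the origin on the work surface. World frame = base frame: x ahead of the robot, y to its left, z up, the work surface at z = 0. Lengths are in m, angles in degrees, forces in N, time in s.
With the tool pointing down it reaches from about 0.25 to 0.85 m from the base axis. Payload 12.5 kg.
Tool frame: the origin (TCP) lies on the centre line of the jaws, within the pads' length; the fingertips stand 19 mm ahead of it and the grasp point (between the pads) is the TCP; z points along the fingers, y is the line along which they close (so a half turn about z gives the same grasp; the last joint's range is limited). The gripper opens to 93 mm and grips with 3 to 60 N. Pads are 15 mm wide; open, the fingers measure 128 mm over their backs; the gripper's body (75 mm by 188 mm) begins 65 mm behind the grasp point.
Start: joints at [-78.129, 20.094, 94.641, -0, 65.266, -4.847], TCP at [0.158, -0.527, 0.238] pointing down, gripper open.
Joint ranges: [-157.81, 157.81], [-45, 120.19], [0.68, 151.7], [-89.99, 269.99], [4.06, 180], [-164.3, 164.3]. Speed limits (degrees/s): [127.2, 127.2, 159.86, 180, 180, 180].

### API

Orientations are given as a 3x3 rotation matrix whose columns are the frame's x, y, z axes.
In Python, from plant import env, cams, job gives the robot as it stands. Calls block until the motion is done:
- env.goto(position, orientation): joint-space move of the TCP to a pose.
- env.move_l(position, velocity=0.15, rotation=None): straight line of the TCP; rotation=None keeps the orientation; velocity is the mean speed in m/s.
- env.move_joints(angles): joint-space move.
- env.command_gripper(opening, force=None): finger opening in m; force is the grip in N (None keeps the last); returns when the fingers have stopped.
- env.hold(seconds).
- env.inverse_kinematics(position, orientation): joint angles nearest the present ones, or None.
- cams.camera(name): name is "scene" or "top"; returns the picture (384x512x3 uint8, blue, green, red); there is no depth.
- cams.camera_model(name): a dict with "vertical_fov" (degrees; the focal length in pixels is half the picture's height over the tangent of half this angle, whatever the lens; pixels are square), "cx", "cy" (the principal point, pixels), "distortion" ([k1, k2, p1, p2, k3] as OpenCV has them; the pictures are not rectified), "extrinsics" (4x4, takes a point from camera to world coordinates). Camera axes: x right, y up, looking along -z (the intrinsics and any distortion apply to the point x, -y, -z); pixel columns grow to the right and rows downward; lengths in m; the calibration is good to about 2 mm. A picture is of the moment at which its call begins. camera_model takes no time and is no camera call.
A pose or a line that the arm cannot do raises env.PlanningError and nothing moves.
- job.job_done(): hands the job in; it is judged then, once.
Readings, each from a call of its own:
- env.current_t(): time.
- env.current_qpos(): joint angles.
- env.current_dq(): joint speeds.
- env.current_tau(): joint torques, N m.
- env.current_position(): TCP position.
- env.current_ee_rot(): TCP orientation.
- env.current_wrist_force(): force on the tool from outside, world axes, zero at the start.
- env.current_torque(): the same for the moment, N m.
- env.current_grip_width(): finger opening in m.
- env.current_gripper_force(): force on a finger pad.
Only numpy, scipy, OpenCV 4.12 (cv2) and the standard library are available. Lean on these libraries where they do the work, as an engineer would, in place of code of your own. Each camera call takes 0.05 s, during which the arm holds its last target. There are 200 camera calls.

### The job

Wind the clock movement in the bench stand: take the crank key from the key block, fit it gently and fully home on the square winding arbor in the dial, and wind it clockwise by its knob until the spring comes up firm against its stop, without forcing the key on or straining it against the stop. Then lift the crank off and stand it back in the well it came from, leaving the two winged keys in their wells.

Things in the scene. Friction and masses are not known exactly. Their poses are not given: they have to be found in the camera images.
- crank: Steel crank key, about 0.2 kg. Origin: centre of the socket mouth (pipe's open lower end); z up the pipe, x along the arm to the knob. Pipe 20 mm square, 30 mm long; socket 12.3 mm square (flats along x, y), 19 mm deep. Arm: bar 14 mm wide, 30 to 42 mm above the mouth, x = -10 to 75 mm. Starts in a well, arm on the block's top, towards -x. On the square: 7 degrees of play, leans 3.
- crank_grip (a point): Top face of the crank's arm, straight above the pipe, 42 mm above the mouth: take the crank here across the 14 mm arm, fingers closing along the crank's y, to lift, fit and take it off.
- crank_knobmid (a point): Centre of the crank's turned wooden knob: 65 mm along the arm from the pipe's axis, 67 mm above the mouth. The knob is 22 mm thick, stands from 43.5 to 89.5 mm above the mouth and spins freely on the arm, so it can be held while the crank goes round.
- clock: Clock movement lying face up in a fixed four-post bench stand; white dial of 200 mm diameter, its face 107.5 mm above the bench. Origin: on the bench below the dial's centre; z up, x to 12 o'clock. The winding arbor comes through the dial 45 mm from the centre towards 6 o'clock.
- arbor_seat (a point): On the arbor's vertical axis, on top of its round collar (26 mm across, 110.5 mm above the bench) where the crank's mouth rests when home. From it an 11 mm steel square stands 14 mm tall, then a cone 4 mm tall (10.8 mm across at its foot, 6 mm on top) that leads into the socket. The point does not turn with the arbor and does not tell how the flats lie.
- arbor (a joint): Winding: rad, grows clockwise seen from above; starts at 3 to 6.2, hard stop at 14.0. The flats' angle is not given: turn the lightly pressed crank (about 6 N) up to a quarter turn until it drops on; going home takes under 15 N. Arbor stays where left; winding takes 2 to 3 N at the knob (0.12 to 0.19 N m). At the stop the force jumps: 5 N at the knob is firm, over 8 N strains it.
- keyblock: Fixed dark wooden key block, 80 mm (x) by 255 mm (y), 45 mm high; origin at the centre of its underside. Three round wells 37 mm across and 38 mm deep in its top, at y = -85, 0 and 85 mm. One holds the crank (mouth 30 mm below the block's top), the others a winged key each.
- wingkey_a: Winged brass key, round pipe of 15 mm with a flat two-lobed wing 46 mm wide, standing loosely in a well, its top 77 mm above the bench. Origin: centre of its lower end. Not needed; stays in its well.
- wingkey_b: Winged steel key, like the brass one with a wing 36 mm wide, in another well. Origin: centre of its lower end. Not needed; stays in its well.
There are look-alikes about, which are no part of the job. Leave any red look-alike of the crank alone.

How it is judged:
By the outcome, as a careful person would: the job done as asked, in the order asked, and still so for the second after the job is handed in, with the robot touching nothing.
It also fails if it takes over 72 s, if anything falls off the work surface, if the arm or the gripper's body presses on something with over 40 N, if the wrist force passes 120 N, or if a joint passes its speed limit or range.

## Working session

There is one attempt and no reset: what is moved stays moved. The work goes in short steps, each a Python script; the robot and the scene stay as the last script left them, time stands still between calls to the robot, and variables do not carry over. Pictures are saved under pics/ and viewed, at most 10 in all, crops included, and the job is handed in when it is done.

```bash
ls; mkdir -p pics
python3 - <<'E'
from plant import env,cams,job
import cv2,numpy as np
for n in("scene","top"):
    im=cams.camera(n); cv2.imwrite(f"pics/{n}0.png",im)
    m=cams.camera_model(n); print(n,m["vertical_fov"],m["cx"],m["cy"],m["distortion"]);print(np.round(m["extrinsics"],4).tolist())
print(env.current_t())
E
```

```text
pics
scene 56.47117133063302 252.99456621790864 191.43698770912582 [0.03584638 0.         0.         0.         0.        ]
[[0.1406, -0.6328, 0.7614, 1.1729], [0.9899, 0.0741, -0.1212, -0.148], [0.0203, 0.7708, 0.6368, 0.6566], [0.0, 0.0, 0.0, 1.0]]
top 48.3444456605747 249.5415455068949 191.514822739328 [-0.10781588  0.          0.          0.          0.        ]
[[0.0021, 0.9836, -0.1804, 0.3268], [-0.9997, 0.0064, 0.0232, -0.0126], [0.024, 0.1803, 0.9833, 1.1105], [0.0, 0.0, 0.0, 1.0]]
0.1
```

View pics/scene0.png

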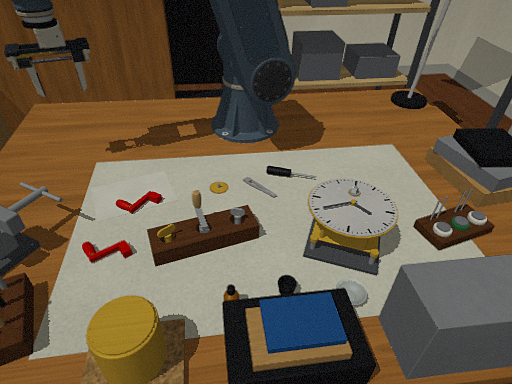

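View pics/top0.png

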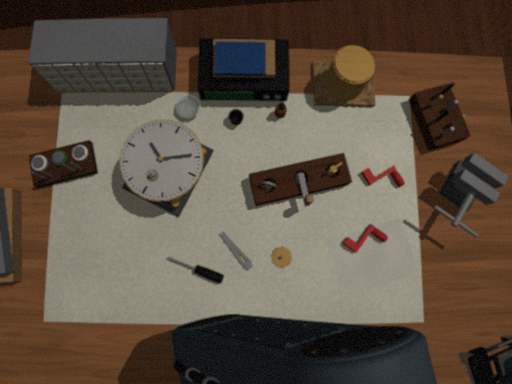

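Scene view: the crank stands in the middle well (scene ~(200,215), knob (197,198); top (303,183), knob (309,198)). It is the only steel crank; the red look-alikes lie on the mat at scene (139,203) and (107,248). The arbor is at scene (354,191) and top (152,175). I'll confirm with one enlarged composite.

Run:
```python
import cv2,numpy as np
s=cv2.imread("pics/scene0.png");t=cv2.imread("pics/top0.png")
def c(im,x,y,w,h,k):
    r=cv2.convertScaleAbs(im[y:y+h,x:x+w],alpha=k)
    r=cv2.resize(r,(400,300),interpolation=cv2.INTER_CUBIC)
    for i in range(0,w,20):cv2.putText(r,str(x+i),(int(i*400/w),9),0,.3,(0,0,255));cv2.line(r,(int((i+.5)*400/w),10),(int((i+.5)*400/w),16),(0,0,255))
    for i in range(0,h,15):cv2.putText(r,str(y+i),(0,int((i+.5)*300/h)+3),0,.3,(0,0,255));cv2.line(r,(20,int((i+.5)*300/h)),(26,int((i+.5)*300/h)),(0,0,255))
    return r
a=np.vstack([np.hstack([c(s,140,180,120,90,1.3),c(t,245,145,120,90,1.8)]),np.hstack([c(s,300,165,120,90,1.2),c(t,105,115,120,90,1.5)])])
cv2.imwrite("pics/comp.png",a)
```

```text
(no output)
```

View pics/comp.png

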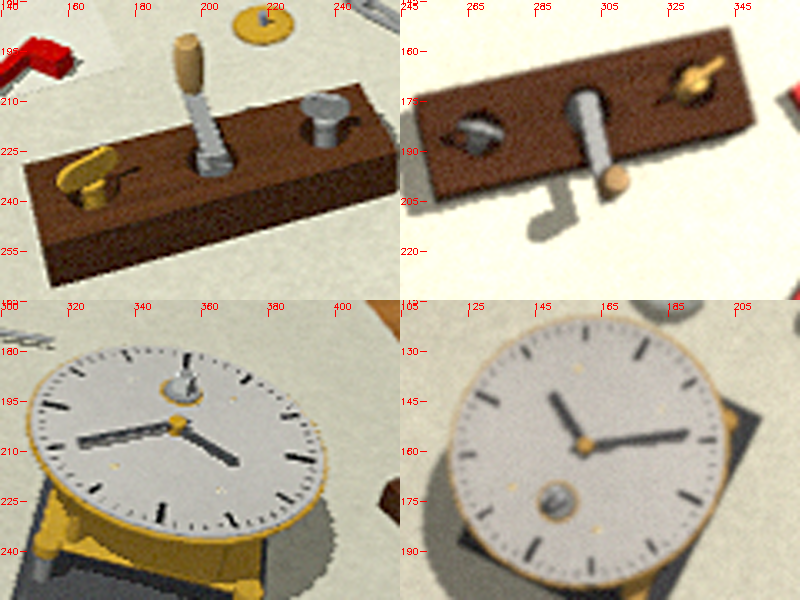

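The enlarged crop confirms it: steel crank with wooden knob in the middle well (arm end at top ≈(300.5,172), scene ≈(203.5,225)), brass key on one side and steel winged key on the other. The arbor with gold collar is at top ≈(152,175.5), scene ≈(354.5,192). Next I'll measure with masks and triangulate.

```bash
cat > h.py <<'E'
import numpy as np,cv2
def ray(m,u):
    f=192/np.tan(np.radians(m["vertical_fov"]/2));K=np.array([[f,0,m["cx"]],[0,f,m["cy"]],[0,0,1]])
    p=cv2.undistortPoints(np.array([[u]],float),K,np.array(m["distortion"]))[0,0]
    E=np.array(m["extrinsics"]);d=E[:3,:3]@[p[0],-p[1],-1];return E[:3,3],d/np.linalg.norm(d)
def plane(m,u,z):
    o,d=ray(m,u);return o+d*(z-o[2])/d[2]
def tri(ms,us,mt,ut):
    (a,d),(b,e)=ray(ms,us),ray(mt,ut)
    s=np.linalg.lstsq(np.c_[d,-e],b-a,rcond=None)[0];p,q=a+d*s[0],b+e*s[1]
    return (p+q)/2,np.linalg.norm(p-q)
E
python3 - <<'E'
from plant import cams
from h import *
np.set_printoptions(precision=4,suppress=True)
M={n:cams.camera_model(n) for n in("scene","top")};I={n:cv2.imread(f"pics/{n}0.png") for n in M}
H={n:cv2.cvtColor(I[n],cv2.COLOR_BGR2HSV) for n in M}
def blobs(n,box,lo,hi,amin=8):
    x,y,w,h=box;m=cv2.inRange(H[n],lo,hi);k=np.zeros_like(m);k[y:y+h,x:x+w]=m[y:y+h,x:x+w]
    c=cv2.findContours(k,cv2.RETR_EXTERNAL,cv2.CHAIN_APPROX_NONE)[0]
    return sorted([q for q in c if cv2.contourArea(q)>=amin],key=cv2.contourArea)[::-1]
# dial: low saturation bright
D={}
for n,b in(("scene",(300,172,102,75)),("top",(112,115,97,92))):
    c=blobs(n,b,(0,0,90),(180,70,255),500)
    hull=cv2.convexHull(c[0]);e=cv2.fitEllipse(hull);D[n]=e;print(n,"dial",np.array(e[0]),e[1],e[2],plane(M[n],e[0],.1075))
print("dial tri",tri(M["scene"],D["scene"][0],M["top"],D["top"][0]))
# gold on dial: boss & collar
for n,b in(("scene",(335,175,40,40)),("top",(140,150,34,38))):
    for q in blobs(n,b,(12,80,60),(35,255,255),2):
        print(n,"gold",np.array(cv2.minEnclosingCircle(q)[0]),cv2.contourArea(q),cv2.boundingRect(q))
# knob & arm
for n,b in(("scene",(185,185,30,50)),("top",(290,165,30,40))):
    for q in blobs(n,b,(8,60,90),(25,160,255),8): print(n,"knob",cv2.minAreaRect(q),cv2.boundingRect(q))
    for q in blobs(n,b,(0,0,60),(180,60,170),15): print(n,"arm",cv2.minAreaRect(q),cv2.boundingRect(q))
for k,s,t in(("armend",(203.5,225.3),(300.5,172.3)),("knobtop",(195.8,191.4),(309.4,198.4)),("collar",(354.3,191.9),(151.8,175.3)),("boss",(353,202),(160,158)),
  ("blk -y+x",(152.3,253.),(343.7,152.8))):
    print(k,*tri(M["scene"],s,M["top"],t))
for k,t in(("+y+x",(249.8,173.8)),("-y+x",(343.7,152.8))):print(k,plane(M["top"],t,.045))
for k,s in(("-x-y",(146.9,228.9)),("-x+y",(247.7,204.9)),("+x-y",(152.3,253.))):print(k,plane(M["scene"],s,.045))
print("armend planes",plane(M["top"],(300.5,172.3),.057),plane(M["scene"],(203.5,225.3),.057))
print("collar planes",plane(M["top"],(151.8,175.3),.1105),plane(M["scene"],(354.3,191.9),.1105))
E
```

```text
Traceback (most recent call last):
cv2.error: OpenCV(4.12.0) /io/opencv/modules/imgproc/src/shapedescr.cpp:361: error: (-201:Incorrect size of input array) There should be at least 5 points to fit the ellipse in function 'fitEllipseNoDirect'
```

```bash
cat > m.py <<'E'
from plant import cams
from h import *
np.set_printoptions(precision=4,suppress=True)
M={n:cams.camera_model(n) for n in("scene","top")};I={n:cv2.imread(f"pics/{n}0.png") for n in M}
H={n:cv2.cvtColor(I[n],cv2.COLOR_BGR2HSV) for n in M}
def blobs(n,box,lo,hi,amin=8):
    x,y,w,h=box;m=cv2.inRange(H[n],lo,hi);k=np.zeros_like(m);k[y:y+h,x:x+w]=m[y:y+h,x:x+w]
    c=cv2.findContours(k,cv2.RETR_EXTERNAL,cv2.CHAIN_APPROX_NONE)[0]
    return sorted([q for q in c if cv2.contourArea(q)>=amin],key=cv2.contourArea)[::-1]
print("hsv dial/mat scene",H["scene"][215,340],H["scene"][260,400],"top",H["top"][140,150],H["top"][220,150])
# gold boss & collar
for n,b in(("scene",(335,175,40,40)),("top",(140,145,34,43))):
    for q in blobs(n,b,(12,60,60),(35,255,255),1):
        print(n,"gold",np.array(cv2.minEnclosingCircle(q)[0]),cv2.contourArea(q),cv2.boundingRect(q))
for n,b in(("scene",(185,185,30,50)),("top",(290,165,30,40))):
    for q in blobs(n,b,(8,60,60),(25,170,255),8): print(n,"knob",cv2.minAreaRect(q),cv2.boundingRect(q))
    for q in blobs(n,b,(0,0,60),(180,60,190),15): print(n,"arm",cv2.minAreaRect(q),cv2.boundingRect(q))
for k,s,t in(("armend",(203.5,225.3),(300.5,172.3)),("knobtop",(195.8,191.4),(309.4,198.4)),("collar",(354.3,191.9),(151.8,175.3)),("boss",(353,202),(160,158)),
  ("blk -y+x",(152.3,253.),(343.7,152.8))):
    print(k,*tri(M["scene"],s,M["top"],t))
for k,t in(("+y+x",(249.8,173.8)),("-y+x",(343.7,152.8))):print(k,plane(M["top"],t,.045))
for k,s in(("-x-y",(146.9,228.9)),("-x+y",(247.7,204.9)),("+x-y",(152.3,253.))):print(k,plane(M["scene"],s,.045))
print("armend planes",plane(M["top"],(300.5,172.3),.057),plane(M["scene"],(203.5,225.3),.057))
print("collar planes",plane(M["top"],(151.8,175.3),.1105),plane(M["scene"],(354.3,191.9),.1105))
E
python3 m.py
```

```text
hsv dial/mat scene [ 19  17 163] [ 30  28 163] top [ 16  22 129] [ 25  35 140]
scene gold [352.6053 202.1842] 21.0 (350, 199, 6, 7)
scene gold [354.  192.5] 8.0 (348, 189, 13, 8)
top gold [151.7727 175.1136] 21.5 (146, 169, 13, 13)
top gold [160.1842 158.0263] 18.5 (158, 156, 6, 6)
scene knob ((196.0, 199.0), (18.0, 8.0), 90.0) (192, 190, 9, 19)
scene knob ((190.75, 225.25001525878906), (9.899494171142578, 6.363960266113281), 45.0) (185, 221, 11, 9)
scene knob ((210.70269775390625, 219.28378295898438), (7.39795446395874, 5.589565753936768), 9.462322235107422) (207, 216, 8, 7)
scene arm ((199.5, 208.5), (47.0, 29.0), 90.0) (185, 185, 30, 48)
top knob ((309.25, 198.25001525878906), (7.77817440032959, 7.071067810058594), 45.0) (306, 194, 8, 10)
top arm ((300.9953918457031, 189.8486328125), (15.8041353225708, 33.42814254760742), 16.699243545532227) (290, 173, 19, 32)
top arm ((314.0, 198.0), (12.0, 10.0), 90.0) (309, 192, 11, 13)
armend [ 0.5697 -0.1666  0.0604] 0.0007966231896132636
knobtop [ 0.4956 -0.18    0.1038] 0.00012714874872440186
collar [0.5486 0.1987 0.1092] 0.0007550340949626811
boss [0.5899 0.1793 0.1148] 0.00010987137514005146
blk -y+x [ 0.6264 -0.2822  0.0453] 0.0013897571907685333
+y+x [ 0.5683 -0.0383  0.045 ]
-y+x [ 0.6265 -0.283   0.045 ]
-x-y [ 0.5497 -0.2995  0.045 ]
-x+y [ 0.4937 -0.0527  0.045 ]
+x-y [ 0.6263 -0.2816  0.045 ]
armend planes [ 0.5705 -0.1667  0.057 ] [ 0.5661 -0.1671  0.057 ]
collar planes [0.5482 0.198  0.1105] [0.55   0.1983 0.1105]
```

Everything fits: block top z 0.045 and about 251×79 mm. The arm end and knob are 73 mm apart (75 expected), with arm z ≈0.059 against 0.057. The arbor is 45.3 mm from the hands' boss at z 0.109. So the grip is at (0.5595, -0.1683), arm yaw ≈191.5°, and the arbor at (0.5488, 0.1985). Now to grasp and lift.

```bash
cat >> h.py <<'E'
def R(a):
    a=np.radians(a);c,s=np.cos(a),np.sin(a)
    return np.array([[-s,c,0],[c,s,0],[0,0,-1.]])
G=np.array([.5595,-.1683]);ARB=np.array([.5488,.1985])
E
python3 - <<'E'
from plant import env,cams
from h import *
np.set_printoptions(precision=4,suppress=True)
print(env.current_ee_rot().tolist() if hasattr(env.current_ee_rot(),'tolist') else env.current_ee_rot())
for a in(101.5,-78.5):print(a,env.inverse_kinematics([*G,.2],R(a)))
for a in range(-180,181,45):
    q=env.inverse_kinematics([*ARB,.2],R(a));print(a,None if q is None else q[5])
a=101.5
q=env.inverse_kinematics([*G,.16],R(a))
if abs(q[5])>100:a=-78.5
env.command_gripper(.045,40)
env.goto([*G,.16],R(a));env.move_l([*G,.066],.15)
f0=np.array(env.current_wrist_force());print("f",f0)
env.command_gripper(0.0,40)
print("w",env.current_grip_width(),env.current_gripper_force(),env.current_wrist_force(),env.current_position())
env.move_l([*G,.130],.1);print("w",env.current_grip_width(),env.current_wrist_force(),env.current_torque(),env.current_qpos(),env.current_t(),a)
for n in("scene","top"):cv2.imwrite(f"pics/{n}1.png",cams.camera(n))
E
```

```text
[[0.9577416562697082, 0.2876297449165941, -0.00022290125957676683], [0.28762981766688034, -0.9577410848473639, 0.0010499449090681518], [8.851369221085663e-05, -0.0010696890248526976, -0.9999994239651923]]
101.5 [ -21.3064   25.9173   91.6103   -0.       62.4724 -122.8064]
-78.5 [-21.3064  25.9173  91.6103  -0.      62.4724  57.1936]
-180 None
-135 150.31488379466515
-90 105.3148837946651
-45 60.31488379466511
0 15.314883794665109
45 -29.685116205334893
90 -74.6851162053349
135 -119.6851162053349
180 None
f [ 0.1711 -0.0491 -0.0727]
w 0.013537008984644928 39.942317605018616 [ 0.7194 -0.4843 -0.4887] [ 0.5595 -0.1683  0.0661]
w 0.0134730464126492 [-0.1821 -0.6229 -1.6633] [-0.0204 -0.0353  0.0271] [-21.3073  30.9457  94.7726   0.0016  54.3336  57.1918] 5.15 -78.5
```

Run:
```python
import cv2,numpy as np
s=cv2.imread("pics/scene1.png");t=cv2.imread("pics/top1.png")
def c(im,x,y,w,h,k):
    r=cv2.convertScaleAbs(im[y:y+h,x:x+w],alpha=k);return cv2.resize(r,(400,300),interpolation=cv2.INTER_CUBIC)
cv2.imwrite("pics/comp1.png",np.hstack([c(s,140,150,120,90,1.3),c(t,245,145,120,90,1.8)]))
```

```text
(no output)
```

View pics/comp1.png

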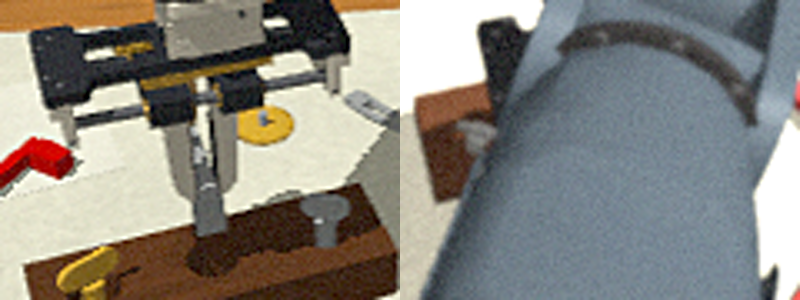

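Run:
```python
from plant import env,cams
from h import *
np.set_printoptions(precision=4,suppress=True)
env.move_l([*G,.22],.2)
env.goto([*ARB,.22],R(-20))
env.move_l([*ARB,.186],.1);env.hold(.3)
f0=np.mean([(env.hold(.05),env.current_wrist_force())[1] for _ in range(6)],0);np.save("f0.npy",f0);print("f0",f0,env.current_t(),env.current_torque())
z=.186
while z>.172:
    z-=.0007;env.move_l([*ARB,z],.02);f=np.array(env.current_wrist_force())-f0
    if f[2]>1 or z<.178:print(round(z,4),np.array(env.current_position()),f)
    if f[2]>4:break
print(env.current_t(),env.current_grip_width(),env.current_torque())
```

```text
f0 [ 0.0334  0.3665 -2.196 ] 8.3167 [ 0.0081 -0.0654 -0.0069]
0.1811 [0.5488 0.1985 0.1811] [0.0062 0.1386 1.3221]
0.1776 [0.5488 0.1985 0.1775] [-0.0122  0.1283  0.7915]
0.1769 [0.5488 0.1985 0.1769] [-0.6981 -0.1138  0.0498]
0.1762 [0.5488 0.1985 0.1761] [-0.3648 -0.4939 -0.3129]
0.1755 [0.5489 0.1985 0.1756] [-0.2829 -0.461   1.4796]
0.1748 [0.549  0.1986 0.1752] [-1.4089 -0.6578  7.3356]
12.3167 0.013580851867381694 [ 0.0089  0.0921 -0.0549]
```

Run:
```python
from plant import env,cams
from h import *
np.set_printoptions(precision=4,suppress=True)
f0=np.load("f0.npy");a=-20.;z=.1749;t0=env.current_t()
for i in range(34):
    a-=3;env.move_l([*ARB,z],.02,R(a));f=np.array(env.current_wrist_force())-f0;p=np.array(env.current_position())
    if i%3==0 or f[2]<3 or f[2]>9:print(a,round(z,4),p,f,round(env.current_t()-t0,2))
    if p[2]<.1742:break
    z+=np.clip((f[2]-6)/9000,-.0004,.0004)
print(a,z,env.current_t(),env.current_torque())
```

```text
-23.0 0.1749 [0.549  0.1986 0.1752] [-0.4991 -0.2705  6.0412] 0.25
-32.0 0.175 [0.5488 0.1985 0.175 ] [0.5532 0.0616 5.6026] 1.0
-41.0 0.1747 [0.5484 0.1983 0.1741] [ 1.5316 -1.7724  0.003 ] 1.75
-41.0 0.17465267799726755 14.0667 [-0.1877 -0.321   0.0099]
```

Run:
```python
from plant import env,cams
from h import *
np.set_printoptions(precision=4,suppress=True)
f0=np.load("f0.npy");a=-43.5;z=.1740;env.move_l([*ARB,z],.02,R(a));P=ARB.copy()
for i in range(30):
    z-=.0008;env.move_l([*P,z],.02);f=np.array(env.current_wrist_force())-f0;p=np.array(env.current_position())
    print(round(z,4),p,f,np.array(env.current_torque()))
    if f[2]>6:break
print(env.current_t(),env.current_grip_width())
```

```text
0.1732 [0.5486 0.1985 0.173 ] [ 0.159  -0.7694 -0.6698] [-0.1657 -0.056  -0.0473]
0.1724 [0.5487 0.1985 0.1723] [-0.057  -1.216   0.4667] [-0.18    0.0378  0.0257]
0.1716 [0.5487 0.1985 0.1715] [-0.4293 -1.578   0.5683] [-0.2749  0.0756 -0.0103]
0.1708 [0.5488 0.1985 0.1707] [-0.8948 -2.0637  0.212 ] [-0.2228  0.1079 -0.0028]
0.17 [0.5487 0.1985 0.1699] [-1.2856 -1.4076  0.5165] [-0.286   0.1665  0.0332]
0.1692 [0.5487 0.1985 0.1691] [-2.187  -1.552   0.2019] [-0.3185  0.1306 -0.0233]
0.1684 [0.5488 0.1985 0.1683] [-1.3575 -1.6099  0.1859] [-0.3144  0.2428 -0.0381]
0.1676 [0.5487 0.1985 0.1675] [-2.0921 -2.2225  0.4046] [-0.3833  0.189   0.018 ]
0.1668 [0.5488 0.1985 0.1667] [-1.5675 -2.1449  1.081 ] [-0.3626  0.2289 -0.0148]
0.166 [0.5488 0.1985 0.1659] [-0.3966 -1.7495  0.171 ] [-0.2995  0.25   -0.006 ]
0.1652 [0.5488 0.1985 0.1651] [ 0.0124 -2.8081  1.0012] [-0.3596  0.2538  0.0008]
0.1644 [0.5488 0.1984 0.1643] [-1.4711 -1.5424 -0.0632] [-0.3603  0.2562  0.0058]
0.1636 [0.5488 0.1985 0.1635] [-2.1066 -2.1468  0.705 ] [-0.4204  0.2219 -0.0216]
0.1628 [0.5488 0.1985 0.1627] [-1.0107 -2.415   0.1549] [-0.442   0.2187 -0.0494]
0.162 [0.5488 0.1985 0.1619] [-2.1039 -2.366   0.5169] [-0.4473  0.2171  0.041 ]
0.1612 [0.5489 0.1985 0.1616] [-4.409  -1.7375  7.6015] [-0.5479  0.6996  0.0149]
18.3167 0.01347950531445824
```

Home: z 0.1616 against 0.1615 expected, and the contact force stayed under 8 N. Release, take the knob, measure the stiffness, then wind the safe coarse part (start ≤6.2, so at least 7.8 rad is free).

```bash
cat >> h.py <<'E'
ZK=.1775
def knob(phi,r=.065,c=ARB):return [c[0]+r*np.cos(np.radians(phi)),c[1]+r*np.sin(np.radians(phi)),ZK]
def tr(f,phi):
    c,s=np.cos(np.radians(phi)),np.sin(np.radians(phi));return -(f[0]*s-f[1]*c),f[0]*c+f[1]*s
E
python3 - <<'E'
from plant import env,cams
from h import *
np.set_printoptions(precision=4,suppress=True)
env.move_l([*ARB,.1616],.05);env.command_gripper(.045,40)
env.move_l([*ARB,.240],.3)
phi=-133.5;k=knob(phi)
env.goto([k[0],k[1],.240],R(156.5));env.move_l(k,.2);env.hold(.1)
f0=np.mean([(env.hold(.02),env.current_wrist_force())[1] for _ in range(4)],0);np.save("f0k.npy",f0);print(f0,env.current_t())
env.command_gripper(0,10);print("w",env.current_grip_width(),env.current_t(),np.array(env.current_wrist_force())-f0)
for d in (1,1,1,1,1,1):
    phi-=d;env.move_l(knob(phi),.1);f=np.array(env.current_wrist_force())-f0;print(phi,tr(f,phi),f[2],round(env.current_t(),2))
np.save("phi.npy",phi)
E
```

```text
[-0.2543  0.2748  0.3703] 23.3
w 0.02140645528672963 23.8 [-0.5863  0.1584  1.1485]
-134.5 (np.float64(0.4196163272710658), np.float64(1.678296466715342)) 1.6595595245190609 24.05
-135.5 (np.float64(0.7682678341959726), np.float64(2.3266542474489915)) 1.5395313807024742 24.3
-136.5 (np.float64(0.31745047750456973), np.float64(0.8206077959157576)) 1.4666349826545333 24.55
-137.5 (np.float64(1.4154002053773456), np.float64(0.8607751335051418)) 1.3715665158245027 24.8
-138.5 (np.float64(1.4986345948732687), np.float64(1.8444822772059863)) 1.5294488332741314 25.05
-139.5 (np.float64(1.6924454668645201), np.float64(2.387969805857338)) 2.386537995476098 25.3
```

Run:
```python
from plant import env,cams
from h import *
f0=np.load("f0k.npy");phi=float(np.load("phi.npy"))
for i in range(20):
    d=1 if i<4 else 20
    phi-=d
    env.move_l(knob(phi),.12);f=np.array(env.current_wrist_force())-f0;T,Rd=tr(f,phi)
    p=np.array(env.current_position());print(phi,"%.2f %.2f %.2f"%(T,Rd,f[2]),"err %.1fmm"%(1e3*np.linalg.norm(p-knob(phi))),"w %.4f"%env.current_grip_width(),round(env.current_t(),2))
    np.save("phi.npy",phi)
    if T>6:break
```

```text
-140.5 1.30 2.01 2.55 err 0.1mm w 0.0219 25.55
-141.5 1.32 3.21 3.47 err 0.1mm w 0.0216 25.8
-142.5 1.75 3.91 3.92 err 0.1mm w 0.0220 26.05
-143.5 1.49 3.72 4.37 err 0.1mm w 0.0218 26.3
-163.5 2.27 3.04 5.18 err 0.3mm w 0.0222 26.64
-183.5 1.91 2.11 5.48 err 0.3mm w 0.0221 26.98
-203.5 0.10 -0.01 -0.50 err 0.5mm w 0.0005 27.32
-223.5 0.81 -0.59 -0.83 err 0.5mm w 0.0004 27.67
-243.5 0.92 -0.43 -1.45 err 0.7mm w 0.0004 28.01
-263.5 -0.77 0.06 -0.56 err 0.8mm w 0.0006 28.35
-283.5 0.40 0.02 -0.89 err 0.7mm w 0.0005 28.69
-303.5 0.07 0.88 -0.11 err 0.5mm w 0.0000 29.03
-323.5 -0.40 -0.40 -0.27 err 0.5mm w 0.0006 29.38
-343.5 -0.12 0.26 0.37 err 0.4mm w 0.0004 29.72
-363.5 -0.35 0.14 -0.73 err 0.2mm w 0.0008 30.06
-383.5 0.19 0.50 -0.26 err 0.2mm w 0.0004 30.4
-403.5 -0.83 0.46 -1.15 err 0.4mm w 0.0005 30.74
-423.5 0.30 0.22 -0.61 err 0.7mm w 0.0004 31.08
-443.5 0.70 1.42 -0.02 err 0.8mm w 0.0004 31.43
-463.5 0.14 0.45 -0.45 err 0.8mm w 0.0002 31.77
```

The knob slipped out at about -190° because the 10 N grip was too light. I'll look and find it.

Run:
```python
from plant import env,cams
from h import *
p=env.current_position();env.move_l([p[0],p[1],.235],.3)
I=[]
for n,(x,y,w,h) in(("scene",(290,110,120,90)),("top",(105,130,120,90))):
    im=cams.camera(n);cv2.imwrite(f"pics/{n}2.png",im);I.append(cv2.resize(cv2.convertScaleAbs(im[y:y+h,x:x+w],alpha=1.3),(400,300),interpolation=cv2.INTER_CUBIC))
cv2.imwrite("pics/comp2.png",np.hstack(I));print(env.current_t())
```

```text
32.2083
```

View pics/comp2.png

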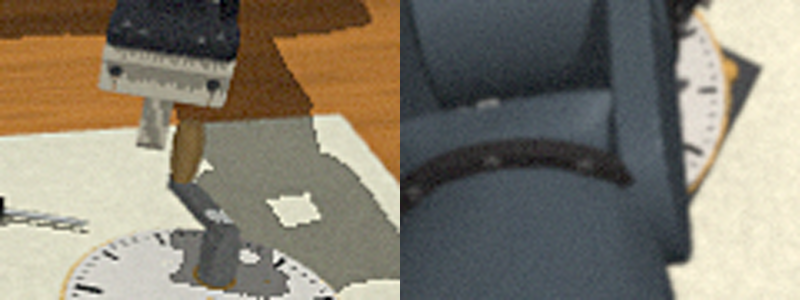

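```bash
cat > wind.py <<'E'
from plant import env,cams
from h import *
def step(S,phi,a,v,f0):
    k=knob(phi,S["r"]);k[2]=S["z"];env.move_l(k,v,R(a))
    f=np.array(env.current_wrist_force())-f0;T,Rd=tr(f,phi);w=env.current_grip_width()
    S["r"]=float(np.clip(S["r"]+np.clip(Rd/12000,-.0003,.0003),.062,.068));S["z"]=float(np.clip(S["z"]+np.clip(f[2]/12000,-.0004,.0004),.174,.182))
    S["phi"]=phi;return T,Rd,f[2],w
E
python3 - <<'E'
from wind import *
import json
m=cams.camera_model("scene");K=plane(m,(345.4,155.3),.1775);d=K[:2]-ARB;print("knob",K,np.hypot(*d),np.degrees(np.arctan2(d[1],d[0])))
ok=.055<np.hypot(*d)<.075;yaw=np.degrees(np.arctan2(d[1],d[0]));phi=yaw if yaw<0 else yaw-360
print(phi)
if ok and -215<phi<-165:
    env.command_gripper(.06,40);k=knob(phi)
    env.goto([k[0],k[1],.240],R(156.5));env.move_l(k,.25);env.hold(.1)
    f0=np.mean([(env.hold(.02),env.current_wrist_force())[1] for _ in range(3)],0);np.save("f0k.npy",f0)
    env.command_gripper(0,40);w=env.current_grip_width();print("w",w,np.array(env.current_wrist_force())-f0,env.current_t())
    S={"r":.065,"z":ZK};i=0
    while w>.015 and phi>-560:
        phi=max(phi-(4 if i<2 else 22),-560);i+=1
        T,Rd,fz,w=step(S,phi,156.5,.15,f0);print("%.1f T%.2f R%.2f z%.2f w%.4f"%(phi,T,Rd,fz,w),S["r"],round(S["z"],4),round(env.current_t(),2))
        if T>6:break
    json.dump(S,open("S.json","w"))
E
```

```text
knob [0.49044567 0.18399262 0.1775    ] 0.06013061938584079 -166.03881911222072
-166.03881911222072
w 0.021000298415196992 [-0.91935082  0.35443871 -0.00326871] 34.9
-170.0 T0.65 R0.98 z0.78 w0.0218 0.06508201496580328 0.1776 35.15
-174.0 T-0.71 R2.35 z3.85 w0.0212 0.06527817724126325 0.1779 35.4
-196.0 T-0.15 R3.20 z7.43 w0.0214 0.06554502236503522 0.1783 35.72
-218.0 T-0.25 R2.38 z9.25 w0.0211 0.06574325098801417 0.1787 36.03
-240.0 T-0.34 R2.62 z9.62 w0.0215 0.06596153406457878 0.1791 36.35
-262.0 T0.35 R3.99 z7.89 w0.0215 0.06626153406457877 0.1795 36.67
-284.0 T0.69 R3.59 z6.92 w0.0217 0.06656067199996986 0.1799 36.98
-306.0 T0.77 R2.35 z5.15 w0.0214 0.06675670485166255 0.1803 37.3
-328.0 T0.22 R0.13 z1.69 w0.0211 0.06676742805460938 0.1804 37.62
-350.0 T-0.32 R-2.51 z-1.68 w0.0214 0.06655855626444757 0.1803 37.93
-372.0 T0.50 R-5.01 z-3.88 w0.0212 0.06625855626444757 0.18 38.25
-394.0 T0.14 R-5.17 z-5.80 w0.0213 0.06595855626444758 0.1796 38.57
-416.0 T0.61 R-6.28 z-8.13 w0.0213 0.06565855626444758 0.1792 38.88
-438.0 T1.67 R-7.14 z-8.97 w0.0215 0.06535855626444759 0.1788 39.2
-460.0 T0.73 R-6.63 z-9.43 w0.0214 0.06505855626444759 0.1784 39.52
-482.0 T0.52 R-5.21 z-7.67 w0.0212 0.0647585562644476 0.178 39.83
-504.0 T1.33 R-2.80 z-5.38 w0.0212 0.06452543447925858 0.1776 40.15
-526.0 T1.31 R3.23 z3.70 w0.0215 0.06479494090507085 0.1779 40.47
-548.0 T1.62 R4.85 z7.03 w0.0211 0.06509494090507084 0.1783 40.78
-560.0 T1.22 R4.93 z6.31 w0.0217 0.06539494090507084 0.1787 41.03
```

Holding steady, but the tangential force is lower than expected. I'll check that the crank is still seated before going for the stop.

Run:
```python
from plant import env,cams
from h import *
I=[]
im=cams.camera("scene");cv2.imwrite("pics/scene3.png",im)
for x,y,w,h in((290,120,100,75),(325,165,60,45)):I.append(cv2.resize(cv2.convertScaleAbs(im[y:y+h,x:x+w],alpha=1.4),(400,300),interpolation=cv2.INTER_CUBIC))
cv2.imwrite("pics/comp3.png",np.hstack(I));print(env.current_t(),env.current_wrist_force(),env.current_torque())
```

```text
41.0833 [-4.54501626  0.17985733  7.2818116 ] [-0.03997175  0.52282779 -0.01011416]
```

View pics/comp3.png

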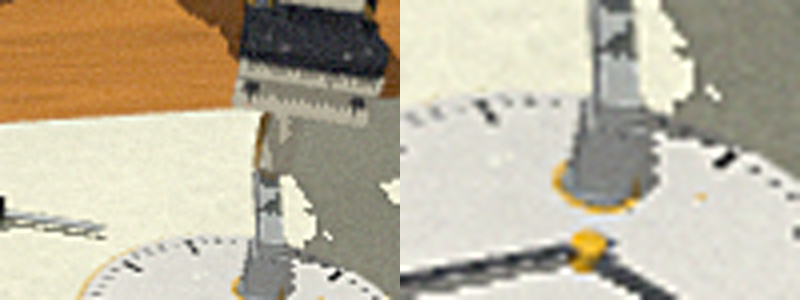

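The crank is fully down on its collar and the knob is held near the pads' trailing edge, at about -555°. Regrip it centred, then wind in small steps with a light, slip-limited radial grip until the stop.

Run:
```python
from wind import *
import json
phi=-555.;a=phi+720
env.command_gripper(.04,40);env.move_l(knob(phi),.1,R(a))
f0=np.mean([(env.hold(.02),env.current_wrist_force())[1] for _ in range(3)],0);np.save("f0k.npy",f0)
env.command_gripper(0,14);w=env.current_grip_width();f=np.array(env.current_wrist_force())-f0;print("w",w,tr(f,phi),f[2],env.current_t())
S={"r":.065,"z":ZK};H=[]
while w>.018 and phi>-775 and env.current_t()<58:
    near=min(abs(phi+648),abs(phi+738))<9
    phi-=1.5 if near else 4
    T,Rd,fz,w=step(S,phi,phi+720,.1,f0);print("%.1f T%.2f R%.2f z%.2f w%.4f r%.4f t%.2f"%(phi,T,Rd,fz,w,S["r"],env.current_t()))
    if T>4.3:break
json.dump(S,open("S.json","w"))
```

```text
w 0.021671470093718444 (np.float64(0.28272838550619617), np.float64(0.8854930901709154)) 2.2888050070875914 42.425
-559.0 T1.89 R1.85 z4.50 w0.0218 r0.0652 t42.67
-563.0 T2.39 R-1.61 z0.35 w0.0218 r0.0650 t42.92
-567.0 T1.75 R-0.45 z0.84 w0.0222 r0.0650 t43.17
-571.0 T3.48 R-1.28 z0.14 w0.0220 r0.0649 t43.42
-575.0 T2.57 R-0.10 z0.23 w0.0217 r0.0649 t43.67
-579.0 T2.07 R-0.39 z0.18 w0.0215 r0.0648 t43.92
-583.0 T2.60 R1.51 z-0.04 w0.0217 r0.0650 t44.17
-587.0 T1.79 R-0.43 z0.37 w0.0216 r0.0649 t44.42
-591.0 T1.91 R0.46 z0.55 w0.0219 r0.0650 t44.67
-595.0 T2.33 R0.80 z-0.74 w0.0215 r0.0650 t44.92
-599.0 T2.12 R0.37 z0.09 w0.0218 r0.0651 t45.17
-603.0 T3.16 R0.75 z-0.93 w0.0220 r0.0651 t45.42
-607.0 T1.83 R0.20 z-0.15 w0.0215 r0.0651 t45.67
-611.0 T2.56 R0.95 z0.04 w0.0217 r0.0652 t45.92
-615.0 T1.41 R0.37 z-0.39 w0.0216 r0.0652 t46.17
-619.0 T2.11 R-1.58 z0.29 w0.0217 r0.0651 t46.42
-623.0 T1.40 R0.70 z0.46 w0.0218 r0.0652 t46.67
-627.0 T3.09 R0.27 z0.07 w0.0215 r0.0652 t46.92
-631.0 T3.22 R0.80 z-0.75 w0.0217 r0.0653 t47.17
-635.0 T4.38 R0.76 z1.16 w0.0219 r0.0653 t47.42
```

Run:
```python
from wind import *
import json
S=json.load(open("S.json"));f0=np.load("f0k.npy");phi=S["phi"]
def mean(phi):
    return np.mean([(env.hold(.02),tr(np.array(env.current_wrist_force())-f0,phi)[0])[1] for _ in range(3)])
print("now",mean(phi))
for i in range(14):
    phi-=.5;T,Rd,fz,w=step(S,phi,phi+720,.1,f0);Tm=mean(phi);print("%.1f T%.2f Tm%.2f R%.2f z%.2f t%.2f"%(phi,T,Tm,Rd,fz,env.current_t()))
    if Tm>4.6:break
json.dump(S,open("S.json","w"))
```

```text
now 4.610842765480928
-635.5 T4.92 Tm5.31 R-0.36 z0.61 t47.77
```

The force rises elastically under tiny steps (3.2, 4.4, 4.6, 5.3 N), so this is the stop, firm and not strained. One tiny confirming step, then relieve it, regrip the arm and lift off.

Run:
```python
from wind import *
import json
np.set_printoptions(precision=3,suppress=True)
S=json.load(open("S.json"));f0=np.load("f0k.npy");phi=S["phi"]
T=step(S,phi-.3,phi+720,.1,f0);print("confirm",T)
p=phi+3;T=step(S,p,p+720,.1,f0);print("relieved",T,env.current_t())
env.command_gripper(.045,40)
q=env.current_position();env.move_l([q[0],q[1],.24],.3)
a=-2.
env.goto([*ARB,.24],R(a));env.move_l([*ARB,.1625],.2);env.hold(.1);f0=np.array(env.current_wrist_force())
env.command_gripper(0,40);print("w",env.current_grip_width(),np.array(env.current_wrist_force())-f0,env.current_torque(),env.current_t())
for z in(.166,.172,.180,.19):
    env.move_l([*ARB,z],.08);print(z,np.array(env.current_wrist_force())-f0)
env.move_l([*ARB,.23],.25);print("w",env.current_grip_width(),env.current_t(),np.array(env.current_wrist_force())-f0)
im=cams.camera("scene");cv2.imwrite("pics/scene4.png",im)
cv2.imwrite("pics/comp4.png",cv2.resize(cv2.convertScaleAbs(im[70:220,280:440],alpha=1.3),(640,600),interpolation=cv2.INTER_CUBIC))
```

```text
confirm (np.float64(5.6764961932820714), np.float64(0.38008233868966124), np.float64(2.0039393591624637), 0.021389346389441677)
relieved (np.float64(1.238490302334836), np.float64(-0.5137692654474806), np.float64(-1.1687299407001628), 0.021785281676251014) 48.275
w 0.014072953381387875 [ 0.115 -1.696  2.445] [-0.102 -0.145  0.067] 51.8
0.166 [ 3.049 -0.831 -8.723]
0.172 [ 0.32  -1.713 -0.201]
0.18 [ 0.014  0.477 -2.321]
0.19 [ 0.419 -0.184 -1.107]
w 0.013493572164907429 53.1333 [ 0.091 -1.02  -2.457]
```

View pics/comp4.png

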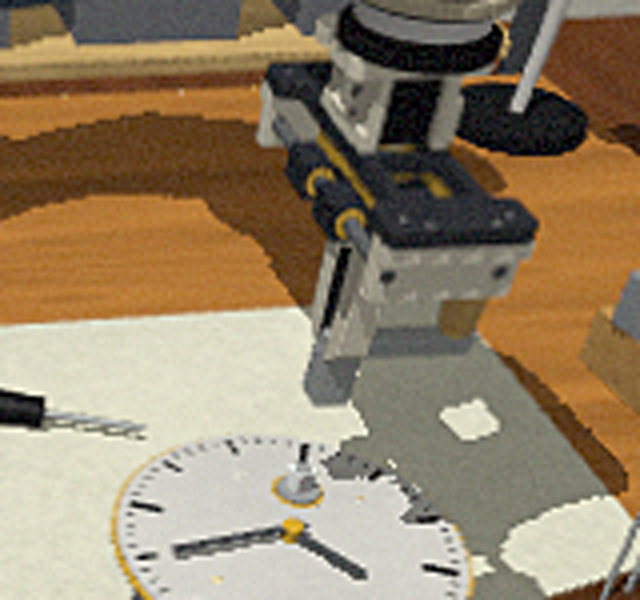

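The crank is off and held upright, knob to the right (yaw ≈88°), and the arbor is clear at comp (298,490). Now to put it back.

Run:
```python
from wind import *
np.set_printoptions(precision=3,suppress=True)
env.goto([*G,.2],R(101.5));env.move_l([*G,.105],.2);env.hold(.15);f0=np.array(env.current_wrist_force());ok=1
for z in(.096,.09,.084,.078,.072,.069,.0675,.0665):
    env.move_l([*G,z],.08);f=np.array(env.current_wrist_force())-f0;print(z,f)
    if f[2]>5:ok=z<.07;break
print(ok,env.current_t())
if ok:
    env.command_gripper(.045,40);p=env.current_position();env.move_l([p[0],p[1],.16],.2)
    env.goto([.35,-.35,.3],R(-45));env.hold(.3)
    I=[]
    for n,(x,y,w,h) in(("scene",(140,175,120,90)),("top",(245,145,120,90))):
        im=cams.camera(n);I.append(cv2.resize(cv2.convertScaleAbs(im[y:y+h,x:x+w],alpha=1.5),(400,300),interpolation=cv2.INTER_CUBIC))
    cv2.imwrite("pics/comp5.png",np.hstack(I));print(env.current_t())
```

```text
0.096 [-1.259 -0.138 -0.526]
0.09 [-0.318 -0.022 -0.153]
0.084 [-0.777 -0.965 -0.823]
0.078 [-0.351  0.641  0.386]
0.072 [-1.353 -0.162  0.451]
0.069 [-1.501 -0.848  0.061]
0.0675 [-0.797  1.115  3.406]
0.0665 [-1.186 -0.684  6.789]
True 58.0667
61.5833
```

View pics/comp5.png

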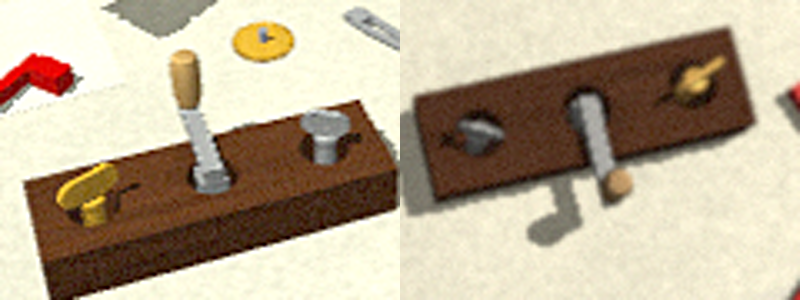

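The crank stands in its well as at the start, both winged keys are in place, and the robot is clear.

```bash
python3 -c "
from plant import job;print(job.job_done())"
```

```text
the job is handed in; nothing more can be done
None
```

I wound the clock to its stop (5.7 N at the knob, under the 8 N limit), put the crank back in its own well with both winged keys untouched, and handed the job in at about 62 s; the knob slipped out of a too-light grip once early in the winding and I re-gripped it.

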